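Turn the two-faced cutting board over in its stand

ROBOT

A 6-joint arm with a two-finger parallel gripper is mounted at the origin on a cart in front of the work surface, level with it; the furniture and walls round the work are solid. World frame = base frame: x ahead of the robot, y to its left, z up, the work surface at z = 0. Lengths are in mm, angles in rad, forces in N, time in s.
With the tool pointing down it reaches from about 400 to 925 mm from the base axis. Payload 12.5 kg.
Tool frame: the origin (TCP) lies at the very end of the fingers, on their centre line; the grasp point (between the pads) lies 19 mm behind it; z points along the fingers, y is the line along which they close (so a half turn about z gives the same grasp; the last joint's range is limited). The gripper opens to 95 mm and grips with 3 to 60 N. Pads are 20 mm wide; open, the fingers measure 119 mm over their backs; the gripper's body (75 mm by 180 mm) begins 59 mm behind the grasp point.
Start: joints at [1.017, 0.491, 1.559, -0, 1.092, -0.106], TCP at [270.601, 563.402, 214.661] pointing down, gripper open.
Joint ranges: [-3.1, 3.1], [-0.84, 2.19], [0.05, 2.79], [-1.13, 4.28], [0.06, 2.93], [-2.69, 2.69]. Speed limits (rad/s): [2.22, 2.22, 2.79, 3.14, 3.14, 3.14].

INTERFACE

Orientations are given as [roll, pitch, yaw] about the fixed x, y, z axes, in that order (R = Rz(yaw) Ry(pitch) Rx(roll)).
In Python, from cell import env gives the robot as it stands.
- The arm moves only by the shell command python3 steer.py 'ROWS'. ROWS is a JSON list of rows, 1 to 5 of them, each of 5 numbers: dx, dy, dz in units of 20 mm, then a turn about the tool's z in units of 0.25 rad, then the opening from 0.0 (shut) to 1.0 (fully open); each row is the pose to reach, as a shift and turn from the pose commanded when the command began, along the tool's axes at that moment; what a row does not reach only later rows make up. A row lasts 1/12 s, in which the tool goes at most 41.7 mm and 0.125 rad, less where a joint would pass 70% of its speed; a pose out of reach is approached as far as the arm can. The fingers move at their own pace and stop on an object; the grip force is fixed at half the most. Time passes only in rows, so rows that do not move let the fingers close. It prints the time, the measured TCP pose, the force, the opening and the grip force at its end. Input that does not fit is refused with a message, and nothing moves.
- env.state(): the state, without advancing time (a new reading comes with each control period).
- env.read_camera(name): name is "scene" or "top" or "wrist"; returns (picture, depth): 420x560x3 uint8, red, green, blue; 420x560 float32, mm along the optical axis (not along the pixel's ray), 0 where there is no reading.
- env.camera_info(name): a dict with "vertical_fov" (degrees; the focal length in pixels is half the picture's height over the tangent of half this angle, whatever the lens; pixels are square), "cx", "cy" (the principal point, pixels), "origin" and "attitude" of the camera in the world. Camera axes: x right, y down, z forward; pixel columns grow to the right and rows downward; lengths in mm; the calibration is good to about 2 mm. A picture is of the moment at which its call begins: read the wrist's pose just before it. camera_info takes no time and is no camera call; for the wrist camera it gives the pose at the moment of the call.
- env.job_done(): hands the job in; it is judged then, once.
The state is a dict: "t": time; "joints": joint angles; "qvel": joint speeds; "tau": joint torques, N m; "eef_pos": TCP position; "tcp_rot": TCP orientation; "ft_force": force on the tool from outside, world axes, zero at the start; "moment": the same for the moment, N m; "opening": opening from 0.0 (shut) to 1.0 (fully open); "grip_force": force on a finger pad.
Only numpy, scipy, OpenCV 4.12 (cv2) and the standard library are available. Lean on these libraries where they do the work, as an engineer would, in place of code of your own. Each camera call takes 0.05 s, during which the arm holds its last target. There are 200 camera calls.

TASK

The fruit is cut, now the plain white face of the cutting board is wanted for fondant. Slide the board out past the open end of its stand until you can get under its edge, turn it over, and put it back in the stand green face down: lying flat between the side lips and pushed fully home against the back stops. Do not drop it, and leave the other things on the table where they are.

Things in the scene. Friction and masses are not known exactly. Their poses are not given: they have to be found in the camera images.
- board: rigid plastic cutting board, 190 mm (its x) by 150 mm (its y) by 10 mm thick (its z), about 0.27 kg. Origin at its centre. The +z face is green with a juice groove (up at the start), the -z face plain white. Lies loose on the stand's deck, its x and y along the stand's, up to 10 mm short of the back stops. Home, its centre is at x = 0, y = 0, z = 95 mm of the stand. Slides easily.
- stand: bamboo board stand with a steel scrap pan inside, 226 x 162 mm, fixed to the table. Origin on the table under the middle of the deck, z up. Deck top at z = 90 mm, deck 12 mm thick, from y = -75 (open end, no lip) to +75 mm (back stops). Side lips along y rise to z = 97 mm, inner faces at x = -99 and +99 mm: 4 mm of play each side of the board.
- stand_mouth (a point): middle of the deck's top edge at the stand's open end (stand y = -75 mm, z = 90 mm), axes as the stand's. Beyond it and below it the space is free down to the table; the pan stays 10 mm or more inside. Over the last 30 mm to this end the side lips flare outwards by about 7 mm to lead the board in.
- stand_gap (a point): middle of the hand gap between the two back stops, at deck height (stand y = +75 mm, z = 90 mm), axes as the stand's. The gap is 122 mm wide (along x) and, beyond the deck, open down to z = 60 mm: through it the back edge of the board can be pushed to the open end. The stops' faces are at y = +75 mm; they are 12 mm thick, 38 mm wide, top at z = 100 mm.
- jar: bystander: clear jar of pink sprinkles with yellow lid, 57 mm wide, 90 mm high, loose; origin at its underside
- cutter: bystander: white ring cutter, 68 mm wide, 42 mm high, loose; origin at its underside
- shaker: bystander: white shaker tin with a pierced top, 67 mm wide, 77 mm high, loose; origin at its underside
- bottle: bystander: small green colour bottle with white cap, 31 mm wide, 76 mm high, loose; origin at its underside

How it is judged:
By the outcome, as a careful person would: the job done as asked, in the order asked, and still so for the second after the job is handed in, with the robot touching nothing.
It also fails if it takes over 64 s, if anything falls off the work surface, if the arm or the gripper's body presses on something with over 40 N, if the wrist force passes 120 N, or if a joint passes its speed limit or range.

## Working session

There is one attempt and no reset: what is moved stays moved. The work goes in short steps, Python scripts to look and compute and a shell command to move; the robot and the scene stay as the last step left them, time stands still between calls to the robot, and variables do not carry over. Pictures are saved under pics/ and viewed, at most 10 in all, crops included, and the job is handed in when it is done.

```bash
ls; mkdir -p pics; python3 - <<'E'
from cell import env
import cv2,numpy as np
print(env.state())
for n in ("scene","top","wrist"):
    print(n,env.camera_info(n))
ims=[]
for n in ("scene","top"):
    p,d=env.read_camera(n); np.savez(f"pics/{n}0.npz",p=p,d=d); cv2.imwrite(f"pics/{n}0.png",p[:,:,::-1])
E
```

```text
cell.py
pics
steer.py
{'t': 0.0, 'joints': array([ 1.01737902e+00,  4.91514945e-01,  1.55942144e+00,  1.33034569e-05,
        1.09170429e+00, -1.05601828e-01]), 'qvel': array([ 0.00043734,  0.00053027, -0.00191985, -0.00040559,  0.00022689,
       -0.00099581]), 'tau': array([ 8.26389078e-04, -6.12633777e+01, -2.58181322e+01,  6.92211371e-02,
        4.81310394e-02, -1.47011528e-04]), 'eef_pos': array([270.47857266, 563.18447659, 214.09911258]), 'tcp_rot': array([-3.14055171e+00, -1.22201405e-04,  2.69377098e+00]), 'ft_force': array([ 1.63442907, -0.11124535,  0.38303115]), 'moment': array([-0.06602619, -0.02296137,  0.02307917]), 'grip_force': 0.0, 'opening': 1.00397841919144}
scene {'vertical_fov': 42.26965211316086, 'cx': 287.192957986648, 'cy': 210.5794461040149, 'origin': array([-293.39294122, -720.23389339,  812.40646389]), 'attitude': array([-2.07359387, -0.00320851, -0.80383002])}
top {'vertical_fov': 43.351191304340375, 'cx': 281.03025789627884, 'cy': 206.45922628727388, 'origin': array([ 382.24647868,  175.83034119, 1645.25390739]), 'attitude': array([-2.97540587,  0.01125612, -1.54137874])}
wrist {'vertical_fov': 60.603658490721074, 'cx': 280.89734816349693, 'cy': 207.8242654904499, 'origin': array([203.38333804, 595.5134236 , 384.07730246]), 'attitude': array([2.87238715e+00, 9.95309350e-04, 1.12309623e+00])}
```
View pics/scene0.png

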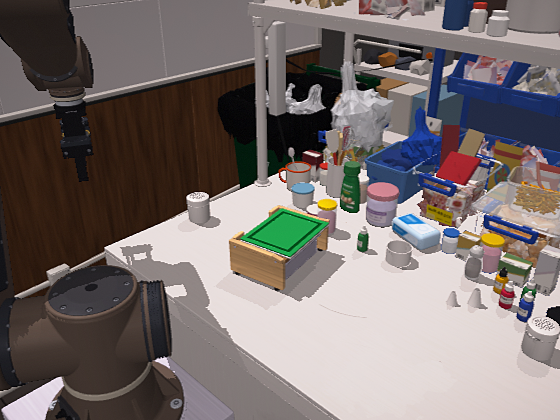

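View pics/top0.png

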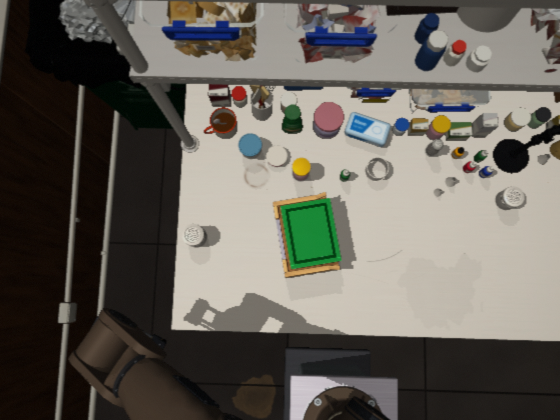

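The scene view shows the stand's pan side (open end) facing right, towards world -y. The green board is near top pixel (310,233), and the bystanders are behind and to the left. Next I'll measure the board's corners and height from both views.

```bash
cat > h.py <<'E'
import numpy as np,cv2
from scipy.spatial.transform import Rotation as R
from cell import env
def cam(n):
    c=env.camera_info(n);return dict(f=210/np.tan(np.radians(c["vertical_fov"])/2),c=np.array([c["cx"],c["cy"]]),o=c["origin"],R=R.from_euler("xyz",c["attitude"]).as_matrix())
def ray(c,uv):
    uv=np.atleast_2d(uv).astype(float);d=np.c_[(uv-c["c"])/c["f"],np.ones(len(uv))]@c["R"].T;return d
def onz(c,uv,z):
    d=ray(c,uv);return c["o"]+d*((z-c["o"][2])/d[:,2])[:,None]
def tri(c1,u1,c2,u2):
    a,b=ray(c1,u1)[0],ray(c2,u2)[0];s=np.linalg.lstsq(np.c_[a,-b],c2["o"]-c1["o"],rcond=None)[0]
    p,q=c1["o"]+a*s[0],c2["o"]+b*s[1];return (p+q)/2,np.linalg.norm(p-q)
def quad(m):
    k=max(cv2.findContours(m.astype(np.uint8),0,1)[0],key=cv2.contourArea)
    h=cv2.convexHull(k)
    for e in np.arange(1,15,.5):
        a=cv2.approxPolyDP(h,e,True)
        if len(a)<=4:break
    return a[:,0,:]+0.,k
def green(p):
    h=cv2.cvtColor(p,cv2.COLOR_RGB2HSV);return ((h[...,0]>50)&(h[...,0]<75)&(h[...,1]>150)&(h[...,2]>60))
E
python3 - <<'E'
from h import *
ct,cs=cam("top"),cam("scene")
T=np.load("pics/top0.npz");S=np.load("pics/scene0.npz")
qt,kt=quad(green(T["p"]));qs,ks=quad(green(S["p"]))
print(qt.tolist(),qs.tolist())
pt=onz(ct,qt,100);ps=onz(cs,qs,100);print(pt.round(1));print(ps.round(1))
for i,p in enumerate(pt):
    j=np.argmin(np.linalg.norm(ps-p,axis=1));print(tri(ct,qt[i],cs,qs[j]))
r=cv2.minAreaRect(onz(ct,kt[:,0,:],100)[:,:2].astype(np.float32));print(r)
r=cv2.minAreaRect(onz(cs,ks[:,0,:],100)[:,:2].astype(np.float32));print(r)
a=cv2.resize(T["p"][170:300,240:380],None,fx=4,fy=4,interpolation=2);b=cv2.resize(S["p"][195:300,215:345],None,fx=4,fy=4,interpolation=2)
o=np.zeros((520,800,3),np.uint8);o[:,:400]=a[:520,80:480];o[:420,400:]=b[:,60:460];cv2.imwrite("pics/c1.png",o[:,:,::-1])
E
```

```text
[[329.0, 199.0], [340.0, 260.0], [292.0, 268.0], [281.0, 206.0]] [[327.0, 223.0], [290.0, 256.0], [240.0, 238.0], [280.0, 209.0]]
[[667.2  59.1 100. ]
 [487.5  24.5 100. ]
 [460.3 163.6 100. ]
 [642.2 201.  100. ]]
[[665.1  55.8 100. ]
 [485.2  17.8 100. ]
 [456.8 162.9 100. ]
 [633.6 197.4 100. ]]
(array([667.92837049,  58.63909785,  97.5997693 ]), np.float64(0.7758873526999828))
(array([488.84351832,  23.1309142 ,  95.60370098]), np.float64(2.7666171148785974))
(array([459.49990368, 164.32198753,  98.31360979]), np.float64(2.3106274527684545))
(array([641.47177564, 202.3624057 ,  95.35196026]), np.float64(3.9913617880533985))
((565.2120971679688, 112.52201843261719), (187.23870849609375, 146.2217559814453), 11.061542510986328)
((561.4325561523438, 108.13101196289062), (191.1536865234375, 148.41868591308594), 11.139366149902344)
```

View pics/c1.png

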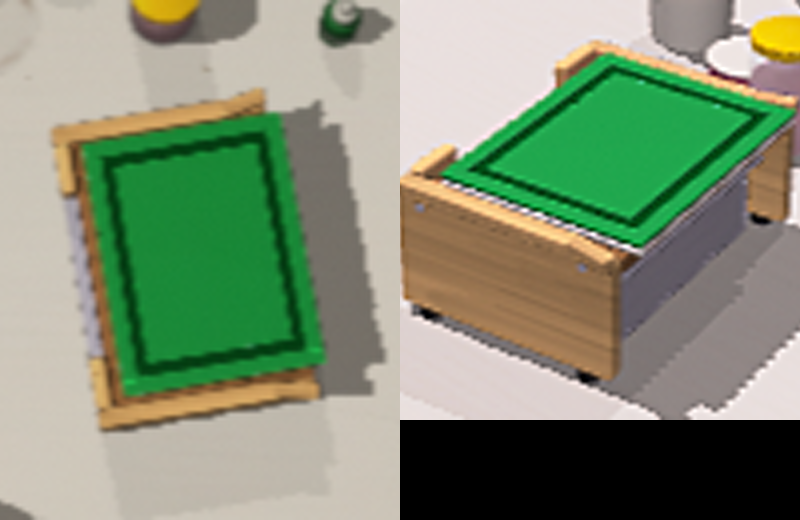

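Board: yaw is about 11.1° (0.194 rad), centre is about (563,110), and it sits about 8 mm short of the stops. The crop shows the stops on the left (+y) and the open end on the right. I'll bring the wrist camera over it to refine this.

The manual's scale: shifts go in units of 20 mm and turns go in units of 0.25 rad. Converting my numbers, -46 mm is -2.3, -39 mm is -1.95.

```bash

python3 steer.py '[[-1.55, -0.975, -0.45, 0, 1], [-3.1, -1.95, -0.9, 0, 1], [-4.65, -2.9, -1.35, 0, 1], [-6.2, -3.9, -1.8, 0, 1], [-7.75, -4.85, -2.3, 0, 1]]'
python3 steer.py '[[-1.55, -0.975, 0, 0, 1], [-3.1, -1.95, 0, 0, 1], [-4.65, -2.9, 0, 0, 1], [-6.2, -3.9, 0, 0, 1], [-7.75, -4.85, 0, 0, 1]]'
python3 steer.py '[[-1.55, -0.975, 0, 0, 1], [-3.1, -1.95, 0, 0, 1], [-4.65, -2.9, 0, 0, 1], [-6.2, -3.9, 0, 0, 1], [-7.6, -4.85, 0, 0, 1]]'
python3 steer.py '[[0, 0, 0, 0.48, 1], [0, 0, 0, 0.96, 1], [0, 0, 0, 1.44, 1], [0, 0, 0, 1.92, 1], [0, 0, 0, 2.4, 1]]'
python3 steer.py '[[0, 0, 0, 0.48, 1], [0, 0, 0, 0.96, 1], [0, 0, 0, 1.316, 1], [0, 0, 0, 1.316, 1], [0, 0, 0, 1.316, 1]]'
cat >> h.py <<'E'
def wq(name):
    c=cam("wrist");p,d=env.read_camera("wrist");np.savez(f"pics/{name}.npz",p=p,d=d);cv2.imwrite(f"pics/{name}.png",p[:,:,::-1]);return c,p,d
E
python3 - <<'E'
from h import *
c,p,d=wq("w1");q,k=quad(green(p));print(env.state()["eef_pos"],env.state()["tcp_rot"],env.state()["joints"],q.tolist())
pt=onz(c,q,100);print(pt.round(1));print(cv2.minAreaRect(onz(c,k[:,0,:],100)[:,:2].astype(np.float32)))
E
```

```text
t: 0.52
eef_pos: [368.7, 407.2, 260.7]
tcp_rot: [-3.141, -0.0, 2.694]
ft_force: [0.6, 0.9, 0.1]
opening: 1.003
grip_force: 0.0
t: 0.93
eef_pos: [466.5, 252.6, 260.5]
tcp_rot: [-3.141, -0.0, 2.694]
ft_force: [0.2, 1.2, 0.2]
opening: 1.0
grip_force: 0.0
t: 1.35
eef_pos: [561.8, 99.1, 260.4]
tcp_rot: [-3.141, -0.0, 2.693]
ft_force: [-0.3, 0.6, 0.5]
opening: 0.999
grip_force: 0.0
t: 1.77
eef_pos: [560.9, 100.9, 260.3]
tcp_rot: [-3.141, -0.0, 2.088]
ft_force: [0.7, 0.3, -0.1]
opening: 1.001
grip_force: 0.0
t: 2.18
eef_pos: [560.9, 101.0, 260.4]
tcp_rot: [-3.141, -0.0, 1.768]
ft_force: [-0.9, 0.4, -0.5]
opening: 1.002
grip_force: 0.0
[560.97362568 101.04228741 260.46797485] [-3.14125872e+00 -7.18085486e-05  1.76814018e+00] [ 6.23231127e-02  3.68541824e-01  1.63578513e+00  2.88712524e-05
  1.13760625e+00 -1.35032875e-01] [[398.0, 98.0], [374.0, 254.0], [196.0, 253.0], [186.0, 98.0]]
[[645.8 203.3 100. ]
 [664.   56.4 100. ]
 [491.2  23.  100. ]
 [462.9 166.8 100. ]]
((568.7628784179688, 112.6745376586914), (187.99160766601562, 147.5894012451172), 11.284785270690918)
```

View pics/w1.png

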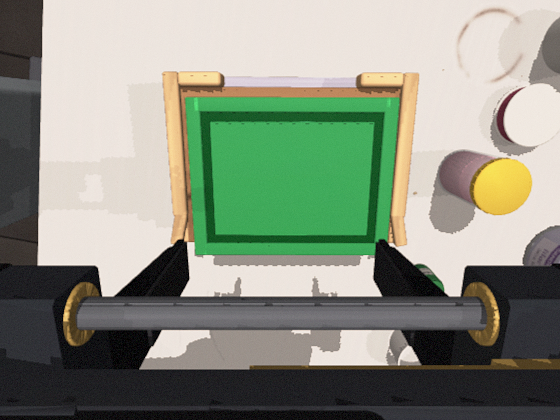

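The wrist view shows the stops at row ~80 (columns 165-223 and 357-418), the lips at columns ~178 and ~405, and the board's back edge at row 98. Next I'll fit the stand's back line and lips, and triangulate them against the top view.

```bash
python3 - <<'E'
from h import *
c=cam("wrist");ct=cam("top");p=np.load("pics/w1.npz")["p"];T=np.load("pics/top0.npz")["p"]
def wood(p):
    h=cv2.cvtColor(p,cv2.COLOR_RGB2HSV);return (h[...,0]>9)&(h[...,0]<22)&(h[...,1]>80)&(h[...,2]>120)
def big(m):
    k=cv2.findContours(m.astype(np.uint8),0,1)[0];k=[x for x in k if cv2.contourArea(x)>60];return k
m=wood(p);m[:60]=0;m[262:]=0;m[:,:150]=0;m[:,430:]=0
# outer side lines of lips: rows 85..200 ; inner lines
rows=np.arange(90,205,3)
L=np.array([np.where(m[r,:300])[0].min() for r in rows]);Rr=np.array([np.where(m[r,300:])[0].max()+301 for r in rows])
def fit(P):
    vx,vy,x,y=cv2.fitLine(P.astype(np.float32),cv2.DIST_HUBER,0,.01,.01).ravel();return np.array([x,y]),np.array([vx,vy])*np.sign(vy if abs(vy)>abs(vx) else vx)
cols=np.r_[np.arange(172,218,3),np.arange(364,412,3)]
B=np.array([np.where(m[:95,k])[0].min() for k in cols])
lo,ld=fit(onz(c,np.c_[L,rows],97)[:,:2]);ro,rd=fit(onz(c,np.c_[Rr,rows],97)[:,:2]);bo,bd=fit(onz(c,np.c_[cols,B],100)[:,:2])
for n,v in(("L",ld),("R",rd)):print(n,np.degrees(np.arctan2(-v[0],v[1])))
print("B",np.degrees(np.arctan2(bd[1],bd[0])))
a=np.radians(11.2);ex=np.array([np.cos(a),np.sin(a)]);ey=np.array([-ex[1],ex[0]])
print("width",(ro-lo)@ex,"xc",(ro+lo)/2@ex,"yback",bo@ey)
print("origin",((ro+lo)/2@ex)*ex+(bo@ey-87)*ey)
mt=wood(T);mt[:,:265]=0;mt[:,350:]=0;mt[:190]=0;mt[280:]=0
k=np.vstack(big(mt));print("top quad",quad(mt)[0].tolist(), onz(ct,k[:,0,:],98)[:,:2]@np.c_[ex,ey].min() if 0 else "")
P=onz(ct,k[:,0,:],98)[:,:2]@np.c_[ex,ey];print("top ext x",P[:,0].min(),P[:,0].max(),"y",P[:,1].max(),P[:,1].min())
# board in wrist: edges rel
g=green(p);E=[np.where(g[r,:300])[0].min() for r in rows[5:]];F=[np.where(g[r])[0].max()+1 for r in rows[5:]]
print("board x L/R",np.median(onz(c,np.c_[E,rows[5:]],100)[:,:2]@ex),np.median(onz(c,np.c_[F,rows[5:]],100)[:,:2]@ex))
cc=np.arange(210,360,5);print("board y back/front",np.median(onz(c,np.c_[cc,[np.where(g[:,k])[0].min() for k in cc]],100)[:,:2]@ey),np.median(onz(c,np.c_[cc,[np.where(g[:262,k])[0].max()+1 for k in cc]],100)[:,:2]@ey))
# two-view height of back corners
wc=[(165,72),(417,73)];tc=[(285.7,277),(273.2,202)]
for a_,b_ in zip(wc,tc):print(tri(c,a_,ct,b_))
E
```

```text
L 11.031962
R 11.027604
B 11.036036
width 224.09035000830025 xc 578.506798543 yback 94.96973205465068
origin [565.9412307  120.18384244]
top quad [[279.0, 219.0], [337.0, 263.0], [339.0, 269.0], [285.0, 276.0]] 
top ext x 457.909120123941 690.1558421133295 y 96.41562193254985 -64.81666449037716
board x L/R 486.35729735448615 674.1226802999488
board y back/front 73.82376850167765 -73.8878620506843
(array([434.79387345, 183.29891533,  76.25611808]), np.float64(4.04726581589701))
(array([650.80017201, 223.95971252, 116.12461794]), np.float64(0.05269403205096307))
```

Stand yaw is 0.1926 rad and its origin is about (565.2,118.6). The board is about 8 mm short of the stops. At this yaw, tool x is stand +y and tool y is stand +x. I'll go behind the gap with the fingers half open and push the board out about 45 mm.

Converted, 111.4 mm is 5.57, 64 mm is 3.2, 0.005 rad is 0.02.

```bash
cat >> h.py <<'E'
A=0.1926;O=np.array([565.2,118.6]);EX=np.array([np.cos(A),np.sin(A)]);EY=np.array([-np.sin(A),np.cos(A)])
def tcp():
    s=env.state();d=s["eef_pos"][:2]-O;print("stand x %.1f y %.1f z %.1f yaw %.3f j6 %.2f F"%(d@EX,d@EY,s["eef_pos"][2],s["tcp_rot"][2],s["joints"][5]),(np.r_[s["ft_force"][:2]@EX,s["ft_force"][:2]@EY,s["ft_force"][2]]).round(1),"t %.2f op %.2f"%(s["t"],s["opening"]))
E
python3 steer.py '[[1.4, 0.1, 1.6, 0.008, 0.5], [2.8, 0.2, 3.2, 0.02, 0.5], [4.2, 0.3, 4.8, 0.02, 0.5], [5.57, 0.375, 6.25, 0.02, 0.5], [5.57, 0.375, 6.75, 0.02, 0.5]]' >/dev/null
python3 steer.py '[[0, 0, 0.5, 0, 0.5], [0, 0, 1, 0, 0.5], [0, 0, 1.55, 0, 0.5], [0, 0, 1.55, 0, 0.5]]' >/dev/null
python3 -c "from h import *;tcp()"
```

```text
stand x -0.5 y 94.0 z 93.3 yaw 1.759 j6 0.07 F [ 1.4 -0.4  0.7] t 2.98 op 0.51
```

```bash

python3 steer.py '[[-0.3, 0, -0.075, 0, 0.5], [-0.5, 0, -0.075, 0, 0.5], [-0.7, 0, -0.075, 0, 0.5], [-0.9, 0, -0.075, 0, 0.5], [-1.1, 0, -0.075, 0, 0.5]]' |grep ft
python3 -c "from h import *;tcp()"
python3 steer.py '[[-0.2, 0, 0, 0, 0.5], [-0.45, 0, 0, 0, 0.5], [-0.7, 0, 0, 0, 0.5], [-0.95, 0, 0, 0, 0.5], [-1.2, 0, 0, 0, 0.5]]' |grep ft
python3 steer.py '[[-0.2, 0, 0, 0, 0.5], [-0.4, 0, 0, 0, 0.5], [-0.6, 0, 0, 0, 0.5], [-0.75, 0, 0, 0, 0.5], [-0.85, 0, 0, 0, 0.5]]' |grep ft
python3 - <<'E'
from h import *
tcp()
ct=cam("top");p,d=env.read_camera("top");q,k=quad(green(p))
for v in onz(ct,q,100)[:,:2]-O:print((v@EX).round(1),(v@EY).round(1))
cv2.imwrite("pics/t2.png",cv2.resize(p[150:310,220:400],None,fx=3,fy=3)[:,:,::-1])
E
```

```text
ft_force: [0.3, 4.0, 2.9]
stand x 0.2 y 72.6 z 96.9 yaw 1.759 j6 0.03 F [1.1 3.9 2.9] t 3.40 op 0.50
ft_force: [-0.3, 3.5, 2.5]
ft_force: [0.1, 3.2, 3.0]
stand x -0.3 y 31.6 z 96.1 yaw 1.760 j6 -0.04 F [0.7 3.1 3. ] t 4.23 op 0.50
90.5 -12.0
86.9 -125.8
-93.3 -125.0
-94.7 -62.6
```

View pics/t2.png

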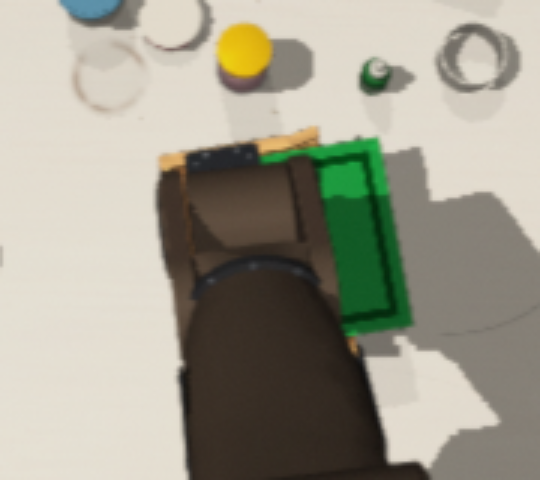

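The top view shows the board (green, crop 380-410, 140-330) sticking about 50 mm past the open end, straight, with the bystanders unmoved. Now I'll go round to the front edge with the fingers wide.

```bash

python3 steer.py '[[0.2, 0, 0, 0, 0.6], [0.2, 0, -1.75, 0, 0.8], [-1, 0.05, -3, 0, 1], [-3, 0.05, -3, 0, 1], [-5, 0.05, -3, 0, 1]]' |grep ft
python3 steer.py '[[-2, 0, 0, 0, 1], [-4.1, 0, 0, 0, 1], [-4.2, 0, 1.9, 0, 1], [-4.2, 0, 3.5, 0, 1], [-4.2, 0, 3.7, 0, 1]]' |grep ft
python3 -c "from h import *;tcp()"
```

```text
ft_force: [0.9, -0.3, -0.3]
ft_force: [-0.1, 0.8, -0.4]
stand x -2.5 y -152.0 z 77.4 yaw 1.758 j6 -0.35 F [ 0.   0.8 -0.4] t 5.12 op 1.00
```

The manual's scale: shifts go in units of 20 mm and turns go in units of 0.25 rad. Converting my numbers, -0.005 rad is -0.02.

```bash

python3 steer.py '[[0, 0, 0, -0.02, 1], [0, 0, 0, -0.02, 1], [0, 0, 0, -0.02, 1]]' >/dev/null
python3 -c "from h import *;tcp()"
python3 steer.py '[[0.2, 0, -0.2, 0, 1], [0.4, 0, -0.4, 0, 1], [0.4, 0, -0.4, 0, 1], [0.4, 0, -0.4, 0, 1]]'>/dev/null
python3 - <<'E'
from h import *
tcp()
p,d=env.read_camera("scene");q,k=quad(green(p));cs=cam("scene")
print(q.tolist());[print((v@EX).round(1),(v@EY).round(1)) for v in onz(cs,q,100)[:,:2]-O]
cv2.imwrite("pics/s3.png",cv2.resize(p[130:290,210:370],None,fx=3.7,fy=3.7,interpolation=2)[:,:,::-1])
E
```

```text
stand x 1.0 y -151.7 z 83.9 yaw 1.766 j6 -0.36 F [ 0.5  0.1 -0.3] t 5.37 op 1.00
stand x 0.4 y -143.6 z 91.2 yaw 1.766 j6 -0.34 F [-1.3  0.2  1. ] t 5.70 op 1.00
[[317.0, 253.0], [304.0, 262.0], [256.0, 244.0], [299.0, 214.0]]
-51.7 -130.5
-101.1 -124.4
-98.8 14.6
86.9 6.0
```

View pics/s3.png

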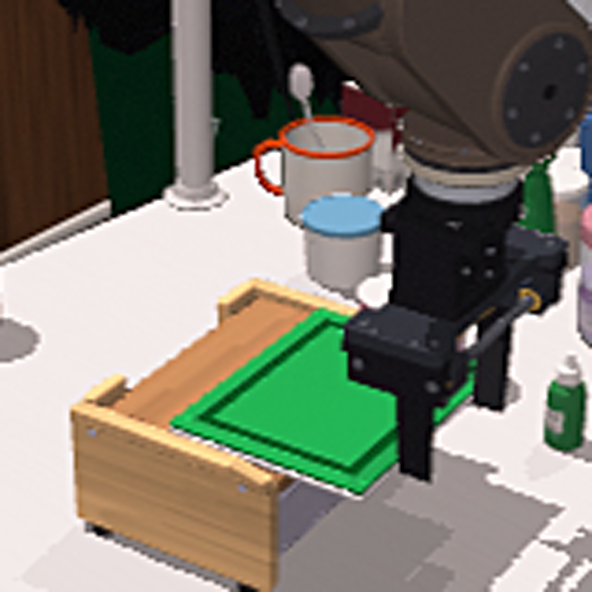

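The scene view shows two straight finger bars at the overhanging front edge. The robot's tool can't tilt, so I'll lift this way:
- Press the edge between the fingers and the stops.
- Raise it by following the arc about the stop hinge.

First I'll push the board back against the stops with the tips just above deck level, watching the force.

```bash

python3 steer.py '[[0.35, 0, -0.05, 0, 1], [0.7, 0, -0.05, 0, 1], [1.05, 0, -0.05, 0, 1], [1.4, 0, -0.05, 0, 1], [1.75, 0, -0.05, 0, 1]]' |grep ft
python3 steer.py '[[0.25, 0, 0, 0, 1], [0.5, 0, 0, 0, 1], [0.7, 0, 0, 0, 1], [0.85, 0, 0, 0, 1], [0.95, 0, 0, 0, 1]]' |grep ft
for i in 1 2 3 4 ; do python3 steer.py '[[0.075, 0, 0, 0, 1], [0.075, 0, 0, 0, 1]]' >/dev/null; python3 -c "from h import *;tcp()"; done
```

```text
ft_force: [0.3, -3.1, 2.6]
ft_force: [0.8, -3.3, 2.0]
stand x -0.1 y -88.2 z 91.0 yaw 1.765 j6 -0.25 F [ 0.6 -0.4 -0. ] t 6.75 op 1.00
stand x -0.2 y -86.9 z 91.0 yaw 1.765 j6 -0.25 F [-0.  -1.5 -0. ] t 6.92 op 1.01
stand x -0.2 y -85.3 z 91.0 yaw 1.765 j6 -0.25 F [-0.2 -1.   0.7] t 7.08 op 1.00
stand x -0.3 y -84.1 z 91.0 yaw 1.765 j6 -0.25 F [-1.5 -3.5  0.5] t 7.25 op 1.00
```

```bash

for i in 1 2 3 ; do python3 steer.py '[[0.075, 0, 0, 0, 1], [0.075, 0, 0, 0, 1]]' >/dev/null; python3 -c "from h import *;tcp()"; done
```

```text
stand x -0.4 y -83.8 z 91.0 yaw 1.765 j6 -0.24 F [ -2.9 -12.9   0.3] t 7.42 op 1.00
stand x -0.4 y -83.6 z 91.1 yaw 1.765 j6 -0.24 F [ -3.9 -21.9  -1.9] t 7.58 op 1.00
stand x -0.3 y -83.4 z 91.1 yaw 1.765 j6 -0.24 F [ -5.  -32.   -1.7] t 7.75 op 1.00
```

Firm contact at TCP y ≈ -84, about 6.5 N/mm. Now I'll ease off and start the arc: z up 150·sinθ, keeping about 3 mm of press.

```bash

python3 steer.py '[[-0.09, 0, 0, 0, 1], [-0.09, 0, 0, 0, 1], [-0.1, 0, -0.125, 0, 1], [-0.1, 0, -0.25, 0, 1], [-0.1, 0, -0.25, 0, 1]]' >/dev/null; python3 -c "from h import *;tcp()"
python3 steer.py '[[-0.005, 0, -0.13, 0, 1], [-0.005, 0, -0.26, 0, 1], [-0.005, 0, -0.26, 0, 1]]' >/dev/null
python3 - <<'E'
from h import *
tcp()
p,d=env.read_camera("scene")
cv2.imwrite("pics/s4.png",cv2.resize(p[130:290,210:370],None,fx=3,fy=3,interpolation=2)[:,:,::-1])
E
```

```text
stand x -0.4 y -83.7 z 96.3 yaw 1.765 j6 -0.24 F [ -3.  -19.   -1.8] t 8.17 op 1.00
stand x -0.3 y -83.5 z 101.6 yaw 1.765 j6 -0.24 F [ -3.  -15.7  -0.4] t 8.42 op 1.00
```

View pics/s4.png

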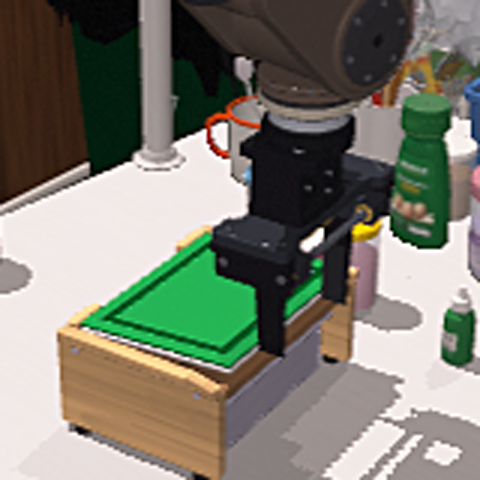

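The lift works: the board's front is raised about 11 mm, with deck visible beneath and 16 N of pinch. I'll continue along the arc to 20°, then 40°.

```bash

python3 steer.py '[[0.025, 0, -0.51, 0, 1], [0.085, 0, -1.01, 0, 1], [0.18, 0, -1.51, 0, 1], [0.31, 0, -1.995, 0, 1], [0.31, 0, -1.995, 0, 1]]' >/dev/null; python3 -c "from h import *;tcp()"
```

```text
stand x 0.2 y -76.6 z 143.1 yaw 1.765 j6 -0.23 F [ -2.4 -12.5   3.3] t 8.88 op 1.00
```

```bash

python3 steer.py '[[0.22, 0, -0.58, 0, 1], [0.49, 0, -1.14, 0, 1], [0.805, 0, -1.67, 0, 1], [1.17, 0, -2.17, 0, 1], [1.17, 0, -2.17, 0, 1]]' >/dev/null
python3 - <<'E'
from h import *
tcp()
p,d=env.read_camera("scene")
cv2.imwrite("pics/s5.png",cv2.resize(p[100:290,210:370],None,fx=3,fy=3,interpolation=2)[:,:,::-1])
E
```

```text
stand x 0.5 y -52.7 z 187.2 yaw 1.766 j6 -0.19 F [ -2.2 -12.8   9.2] t 9.30 op 1.00
```

View pics/s5.png

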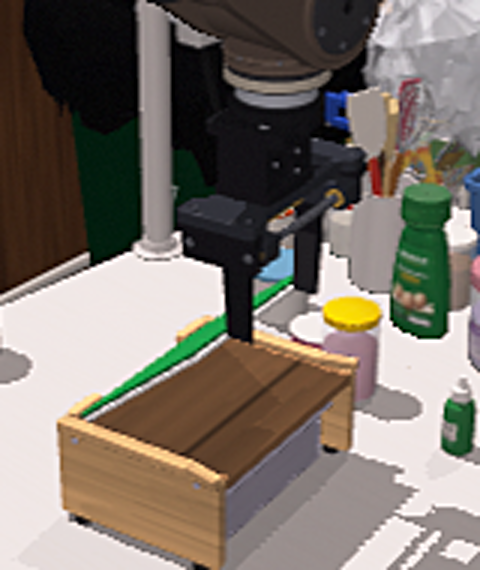

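The board is at about 40° and the pinch is along the board (~16 N), as modelled. Continuing.

```bash

python3 steer.py '[[0.405, 0, -0.465, 0, 1], [0.85, 0, -0.895, 0, 1], [1.335, 0, -1.285, 0, 1], [1.855, 0, -1.625, 0, 1], [1.855, 0, -1.625, 0, 1]]' >/dev/null; python3 -c "from h import *;tcp()"
```

```text
stand x 0.6 y -14.8 z 220.0 yaw 1.766 j6 -0.13 F [ -1.5 -10.3  15.1] t 9.77 op 1.00
```

```bash

python3 steer.py '[[0.55, 0, -0.295, 0, 1], [1.13, 0, -0.54, 0, 1], [1.73, 0, -0.73, 0, 1], [1.73, 0, -0.73, 0, 1]]' >/dev/null; python3 -c "from h import *;tcp()"
```

```text
stand x 0.7 y 20.6 z 234.7 yaw 1.766 j6 -0.07 F [-1.2 -5.5 19.3] t 10.10 op 1.00
```

```bash

python3 steer.py '[[0.305, 0, -0.075, 0, 1], [0.615, 0, -0.14, 0, 1], [0.93, 0, -0.195, 0, 1], [1.245, 0, -0.23, 0, 1], [1.245, 0, -0.23, 0, 1]]' >/dev/null
python3 - <<'E'
from h import *
tcp()
p,d=env.read_camera("scene")
cv2.imwrite("pics/s6.png",cv2.resize(p[90:290,210:370],None,fx=3,fy=3,interpolation=2)[:,:,::-1])
E
```

```text
stand x 0.7 y 45.5 z 239.0 yaw 1.765 j6 -0.02 F [-1.5 -0.9 19.2] t 10.52 op 1.00
```

View pics/s6.png

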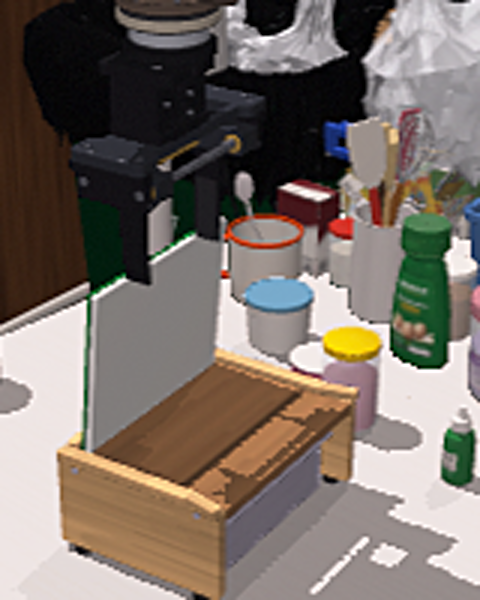

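White face is towards the camera and the board is at about 86°. I'll finish to about 89° and lift off gently.

```bash

python3 steer.py '[[0.15, 0, -0.015, 0, 1], [0.3, 0, -0.02, 0, 1], [0.45, 0, -0.025, 0, 1], [0.45, 0, -0.075, 0, 1], [0.45, 0, -0.1, 0, 1]]' >/dev/null;python3 -c "from h import *;tcp()"
python3 steer.py '[[0, 0, -0.05, 0, 1], [0, 0, -0.1, 0, 1], [0, 0, -0.15, 0, 1], [0, 0, -0.3, 0, 1], [0, 0, -0.6, 0, 1]]' >/dev/null
python3 - <<'E'
from h import *
tcp()
p,d=env.read_camera("scene")
cv2.imwrite("pics/s7.png",cv2.resize(p[90:290,210:370],None,fx=3,fy=3,interpolation=2)[:,:,::-1])
E
```

```text
stand x 0.6 y 54.1 z 239.9 yaw 1.765 j6 -0.01 F [ 2.1 -0.1  7.8] t 10.98 op 1.00
stand x -0.7 y 53.6 z 249.9 yaw 1.765 j6 -0.01 F [0.1 0.5 0.1] t 11.40 op 1.00
```

View pics/s7.png

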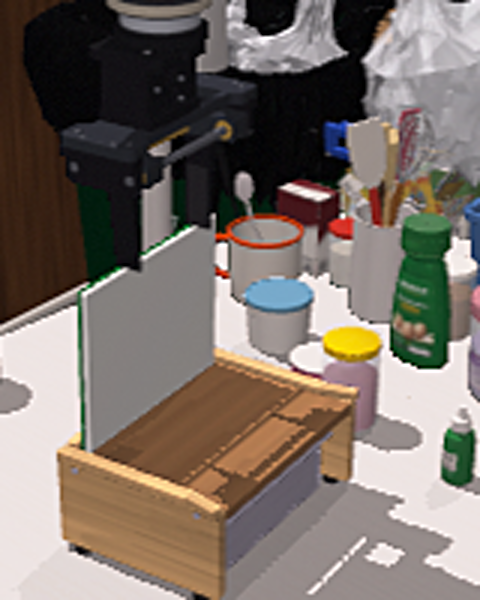

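The board stands on its own against the stops, white face towards the camera. That was my last allowed picture, so from here I work by numbers. Next I'll rise, turn a quarter turn, straddle its top edge and grip.

```bash

python3 steer.py '[[0.3, 0, -1, -0.4, 1], [0.85, -0.05, -1, -0.88, 1], [0.85, -0.05, -1, -1.36, 1], [0.85, -0.05, -1, -1.84, 1], [0.85, -0.05, -1, -2.32, 1]]' >/dev/null
python3 steer.py '[[0, 0, 0, -0.48, 1], [0, 0, 0, -0.96, 1], [0, 0, 0, -1.44, 1], [0, 0, 0, -1.92, 1], [0, 0, 0, -2.4, 1]]' >/dev/null
python3 steer.py '[[0, 0, 0, -0.48, 1], [0, 0, 0, -0.96, 1], [0, 0, 0, -1.44, 1], [0, 0, 0, -1.564, 1], [0, 0, 0, -1.564, 1]]' >/dev/null
python3 -c "from h import *;tcp();print(env.state()['tcp_rot'])"
```

```text
stand x -1.3 y 70.6 z 270.6 yaw -2.946 j6 -1.55 F [ 0.  -0.2 -0.4] t 12.70 op 1.00
[ 3.14148524e+00  2.10805223e-04 -2.94595064e+00]
```

```bash

python3 steer.py '[[0, 0.02, 1.25, 0, 1], [0, 0.02, 2.5, 0, 0.8], [0, 0.02, 3.3, 0, 0.5], [0, 0.02, 3.3, 0, 0.3], [0, 0.02, 3.3, 0, 0.15]]' >/dev/null;python3 -c "from h import *;tcp()"
python3 steer.py '[[0, 0, 0, 0, 0.1], [0, 0, 0, 0, 0], [0, 0, 0, 0, 0], [0, 0, 0, 0, 0], [0, 0, 0, 0, 0]]' >/dev/null
python3 steer.py '[[0, 0, 0, 0, 0], [0, 0, 0, 0, 0]]' ;python3 -c "from h import *;tcp()"
```

```text
stand x -1.3 y 71.0 z 204.3 yaw -2.949 j6 -1.55 F [ 0.3  0.6 -0.1] t 13.12 op 0.78
t: 13.7
eef_pos: [550.4, 188.0, 204.5]
tcp_rot: [3.142, 0.0, -2.947]
ft_force: [0.1, -0.9, -1.3]
opening: 0.282
grip_force: 0.0
stand x -1.3 y 71.0 z 204.5 yaw -2.947 j6 -1.55 F [-0.1 -0.9 -1.3] t 13.70 op 0.28
```

```bash

python3 steer.py '[[0, 0, 0, 0, 0], [0, 0, 0, 0, 0], [0, 0, 0, 0, 0], [0, 0, 0, 0, 0], [0, 0, 0, 0, 0]]' ;python3 -c "from h import *;tcp()"
```

```text
t: 14.12
eef_pos: [550.4, 188.0, 204.3]
tcp_rot: [3.142, 0.0, -2.947]
ft_force: [-0.6, 0.9, -0.3]
opening: 0.101
grip_force: 30.0
stand x -1.3 y 71.0 z 204.3 yaw -2.947 j6 -1.55 F [-0.5  1.  -0.3] t 14.12 op 0.10
```

```bash

python3 steer.py '[[0, 0, -0.25, 0, 0], [0, 0, -0.75, 0, 0], [0, 0, -1.5, 0, 0], [0, 0, -2.5, 0, 0], [0, 0, -2.5, 0, 0]]' >/dev/null;python3 -c "from h import *;tcp()"
python3 steer.py '[[0, 0, 0, 0.32, 0], [0, 0, 0, 0.8, 0], [0, 0, 0, 1.28, 0], [0, 0, 0, 1.76, 0], [0, 0, 0, 2.24, 0]]' >/dev/null
for r in a b c d; do :; done
python3 steer.py '[[0, 0, 0, 0.48, 0], [0, 0, 0, 0.96, 0], [0, 0, 0, 1.44, 0], [0, 0, 0, 1.92, 0], [0, 0, 0, 2.4, 0]]' >/dev/null
python3 steer.py '[[0, 0, 0, 0.48, 0], [0, 0, 0, 0.96, 0], [0, 0, 0, 1.44, 0], [0, 0, 0, 1.92, 0], [0, 0, 0, 2.4, 0]]' >/dev/null
python3 steer.py '[[0, 0, 0, 0.48, 0], [0, 0, 0, 0.96, 0], [0, 0, 0, 1.44, 0], [0, 0, 0, 1.92, 0], [0, 0, 0, 2.4, 0]]' >/dev/null
python3 steer.py '[[0, 0, 0, 0.48, 0], [0, 0, 0, 0.96, 0], [0, 0, 0, 1.44, 0], [0, 0, 0, 1.92, 0], [0, 0, 0, 2.4, 0]]' >/dev/null
python3 steer.py '[[0, 0, 0, 0.4, 0], [0, 0, 0, 0.732, 0], [0, 0, 0, 0.732, 0], [0, 0, 0, 0.732, 0], [0, 0, 0, 0.732, 0]]' 
python3 - <<'E'
from h import *
tcp()
for n in("scene","top"):
    c=cam(n);p,d=env.read_camera(n);np.savez(f"pics/{n}f.npz",p=p,d=d)
    h=cv2.cvtColor(p,cv2.COLOR_RGB2HSV)
    g=green(p);k=max(cv2.findContours(g.astype(np.uint8),0,1)[0],key=cv2.contourArea);print(n,"green",cv2.contourArea(k),cv2.boundingRect(k))
E
```

```text
stand x -0.1 y 71.0 z 258.2 yaw -2.947 j6 -1.55 F [ 1.  -0.2 -1.5] t 14.53 op 0.10
t: 17.03
eef_pos: [550.3, 188.0, 254.1]
tcp_rot: [-3.142, 0.0, 0.196]
ft_force: [0.2, -0.2, -3.0]
opening: 0.102
grip_force: 30.0
stand x -1.4 y 71.0 z 254.1 yaw 0.196 j6 1.59 F [ 0.2 -0.3 -3. ] t 17.03 op 0.10
scene green 1235.5 (241, 155, 36, 59)
top green 7.5 (478, 152, 6, 7)
```

```bash
python3 - <<'E'
from h import *
c=cam("scene");S=np.load("pics/scenef.npz");p,d=S["p"],S["d"]
g=green(p);g[:150]=0;g[:,:235]=0;g[220:]=0;g[:,290:]=0
g=cv2.erode(g.astype(np.uint8),np.ones((2,2)))>0
v,u=np.where(g&(d>0));P=c["o"]+ray(c,np.c_[u,v])*d[v,u][:,None]
Q=np.c_[(P[:,:2]-O)@EX,(P[:,:2]-O)@EY,P[:,2]]
print(len(Q),np.percentile(Q,[1,50,99],axis=0).round(1));A=np.c_[Q[:,[0,2]],np.ones(len(Q))];print(np.linalg.lstsq(A,Q[:,1],rcond=None)[0])
E
```

```text
1591 [[-98.4  62.  144.4]
 [-20.   65.5 213.3]
 [ 83.1  68.9 283.3]]
[3.95999277e-03 1.29969819e-03 6.52781729e+01]
```

```bash
python3 - <<'E'
from h import *
def cloud(n,f):
    c=cam(n);S=np.load(f);p,d=S["p"],S["d"];v,u=np.where(d>0);P=c["o"]+ray(c,np.c_[u,v])*d[v,u][:,None]
    return np.c_[(P[:,:2]-O)@EX,(P[:,:2]-O)@EY,P[:,2]],p[v,u]
Q,_=cloud("top","pics/topf.npz")
m=(Q[:,2]>279)&(Q[:,2]<297)&(abs(Q[:,1]-71)<12)&(abs(Q[:,0])<130)
print("top board-edge x",np.sort(Q[m][:,0])[[0,1,2,-3,-2,-1]].round(1),m.sum())
for lo,hi,n in((84,104,"wood"),):
  for f,nm in (("pics/top0.npz","top"),("pics/scene0.npz","scene")):
    Q,C=cloud(nm,f);hs=cv2.cvtColor(C[None],cv2.COLOR_RGB2HSV)[0]
    m=(Q[:,2]>88)&(Q[:,2]<106)&(abs(Q[:,0])<130)&(Q[:,1]>-40)&(Q[:,1]<50)&(hs[:,0]>9)&(hs[:,0]<22)
    x=Q[m][:,0];print(nm,"near lip",np.percentile(x[x<0],[2,50,98]).round(1) if (x<0).any() else "","far lip",np.percentile(x[x>0],[2,50,98]).round(1))
    g=(hs[:,0]>50)&(hs[:,0]<75)&(hs[:,1]>150)&(abs(Q[:,2]-100)<8)&(abs(Q[:,0])<130)&(abs(Q[:,1]+8)<60)
    print(nm,"board x",np.percentile(Q[g][:,0],[.5,99.5]).round(1))
Q,C=cloud("scene","pics/scenef.npz");hs=cv2.cvtColor(C[None],cv2.COLOR_RGB2HSV)[0]
g=(hs[:,0]>50)&(hs[:,0]<75)&(hs[:,1]>150)&(abs(Q[:,1]-66)<8)&(Q[:,2]>140)&(Q[:,2]<190)&(abs(Q[:,0])<130)
print("scene held x",np.percentile(Q[g][:,0],[0,.5,99.5,100]).round(1))
E
```

```text
top board-edge x [-35.5 -34.5 -33.5  86.2  87.   87.9] 14
top near lip [-115.6 -107.5  -97.2] far lip [ 96.2 102.9 109.6]
top board x [-94.   91.6]
scene near lip [-117.9 -112.3  -99.2] far lip [ 98.3 105.4 110.9]
scene board x [-96.4  91. ]
scene held x [-102.9 -102.9   81.3   84.6]
```

The cameras agree the held board sits about 4 mm too far to -x, so I'll shift it +4.5 mm and then lower it, sensing for contact.

```bash

python3 steer.py '[[0.225, 0.05, 0.4, 0.012, 0], [0.225, 0.05, 0.9, 0.012, 0], [0.225, 0.05, 1.4, 0.012, 0], [0.225, 0.05, 1.8, 0.012, 0], [0.225, 0.05, 2.1, 0.012, 0]]' >/dev/null
python3 steer.py '[[0, 0, 0.1, 0, 0], [0, 0, 0.2, 0, 0], [0, 0, 0.3, 0, 0], [0, 0, 0.35, 0, 0], [0, 0, 0.35, 0, 0]]' >/dev/null;python3 -c "from h import *;tcp()"
python3 steer.py '[[0, 0, 0.05, 0, 0], [0, 0, 0.05, 0, 0]]' >/dev/null;python3 -c "from h import *;tcp()"
python3 steer.py '[[0, 0, 0.05, 0, 0], [0, 0, 0.05, 0, 0]]' >/dev/null;python3 -c "from h import *;tcp()"
```

```text
stand x 3.2 y 70.0 z 205.4 yaw 0.190 j6 1.59 F [ 0.2  0.5 -3.8] t 17.97 op 0.10
stand x 3.2 y 70.0 z 204.5 yaw 0.190 j6 1.59 F [-0.6  1.3 -2.7] t 18.13 op 0.10
stand x 3.4 y 70.0 z 204.3 yaw 0.190 j6 1.59 F [-2.1 -0.8  4.8] t 18.30 op 0.11
```

```bash

python3 steer.py '[[0, 0, -0.035, 0, 0], [0, 0, -0.035, 0, 0.15], [0, 0, -0.035, 0, 0.25], [0, 0, -0.035, 0, 0.5], [0, 0, -0.035, 0, 1]]' >/dev/null;python3 -c "from h import *;tcp()"
python3 steer.py '[[0, 0, 0, 0, 1], [0, 0, 0, 0, 1], [0, 0, 0, 0, 1], [0, 0, 0, 0, 1], [0, 0, 0, 0, 1]]' >/dev/null;python3 -c "from h import *;tcp()"
cat >> h.py <<'E'
def board(tag):
    c=cam("scene");p,d=env.read_camera("scene");np.savez(f"pics/{tag}.npz",p=p,d=d);hs=cv2.cvtColor(p,cv2.COLOR_RGB2HSV)
    v,u=np.where((d>0)&green(p));P=c["o"]+ray(c,np.c_[u,v])*d[v,u][:,None]
    Q=np.c_[(P[:,:2]-O)@EX,(P[:,:2]-O)@EY,P[:,2]];Q=Q[(abs(Q[:,0])<125)&(Q[:,1]>-120)&(Q[:,1]<100)&(Q[:,2]>85)]
    if len(Q)<50:print("little green",len(Q));return
    print(len(Q),np.percentile(Q,[1,50,99],axis=0).round(1).tolist())
    m=Q[:,2]>95;q=Q[m];print("y = a x + b z + c:",np.linalg.lstsq(np.c_[q[:,[0,2]],np.ones(len(q))],q[:,1],rcond=None)[0].round(4))
E
python3 -c "from h import *;board('b1')"
```

```text
stand x 3.3 y 70.0 z 204.1 yaw 0.190 j6 1.59 F [ 0.3  0.4 -0.1] t 18.72 op 0.30
stand x 3.2 y 70.0 z 204.0 yaw 0.190 j6 1.59 F [-0.1 -0.4 -0.6] t 19.13 op 0.65
1800 [[-96.5, 61.0, 91.5], [-20.7, 64.7, 160.5], [87.8, 68.8, 237.8]]
y = a x + b z + c: [-2.5000e-03 -2.4000e-03  6.5021e+01]
```

The board stands upright in the stand, green face towards the mouth. Now I'll reverse the lift: rise, quarter turn, press on the top edge near its front, and ease it down along the arc.

```bash

python3 steer.py '[[0, 0, -1, 0, 1], [0, 0, -2.5, 0, 1], [0, 0, -3.55, -0.2, 1], [-0.1, 0.3, -3.55, -0.68, 1], [-0.2, 0.625, -3.55, -1.16, 1]]' >/dev/null
python3 steer.py '[[0, 0, 0, -0.48, 1], [0, 0, 0, -0.96, 1], [0, 0, 0, -1.44, 1], [0, 0, 0, -1.92, 1], [0, 0, 0, -2.4, 1]]' >/dev/null
python3 steer.py '[[0, 0, 0, -0.48, 1], [0, 0, 0, -0.96, 1], [0, 0, 0, -1.44, 1], [0, 0, 0, -1.92, 1], [0, 0, 0, -2.4, 1]]' >/dev/null
python3 steer.py '[[0, 0, 0, -0.332, 1], [0, 0, 0.5, -0.332, 1], [0, 0, 1, -0.332, 1], [0, 0, 1.5, -0.332, 1], [0, 0, 1.5, -0.332, 1]]' >/dev/null
python3 -c "from h import *;tcp();board('b2')"
```

```text
stand x -1.8 y 57.5 z 242.3 yaw 1.761 j6 0.00 F [-0.1  0.2  0.6] t 20.85 op 1.00
1959 [[-96.2, 60.9, 91.8], [-11.7, 64.6, 166.7], [88.5, 68.8, 238.0]]
y = a x + b z + c: [-2.10000e-03 -1.80000e-03  6.49125e+01]
```

```bash

for i in 1 2 3; do python3 steer.py '[[0, 0, 0.05, 0, 1], [0, 0, 0.075, 0, 1], [0, 0, 0.075, 0, 1]]' >/dev/null;python3 -c "from h import *;tcp()";done
```

```text
stand x -0.7 y 57.5 z 243.8 yaw 1.762 j6 0.00 F [ 0.1  0.  -0.2] t 21.15 op 1.00
stand x -0.8 y 57.5 z 242.1 yaw 1.763 j6 0.00 F [-0.8  0.7  0.5] t 21.40 op 1.00
stand x -0.9 y 57.5 z 240.4 yaw 1.763 j6 0.00 F [-0.  -0.3  0.1] t 21.65 op 1.00
```

```bash

for i in 1 2 ; do python3 steer.py '[[0, 0, 0.05, 0, 1], [0, 0, 0.075, 0, 1], [0, 0, 0.075, 0, 1]]' >/dev/null;python3 -c "from h import *;tcp()";done
```

```text
stand x -0.7 y 57.5 z 240.1 yaw 1.763 j6 0.00 F [-2.7 -0.8  8.4] t 21.90 op 1.00
stand x -0.7 y 57.5 z 239.8 yaw 1.763 j6 0.00 F [-6.  -0.8 20.9] t 22.15 op 1.00
```

```bash

python3 steer.py '[[-0.15, 0, 0, 0, 1], [-0.32, 0, 0.005, 0, 1], [-0.48, 0, 0.01, 0, 1], [-0.64, 0, 0.02, 0, 1], [-0.64, 0, 0.02, 0, 1]]' >/dev/null
python3 -c "from h import *;tcp();board('b3')"
```

```text
stand x -0.6 y 44.1 z 239.3 yaw 1.763 j6 -0.02 F [-6.3 -2.1 19.5] t 22.57 op 1.00
1763 [[-96.7, 49.7, 91.8], [-13.2, 57.9, 166.5], [85.7, 66.5, 238.0]]
y = a x + b z + c: [-3.10000e-03 -9.19000e-02  7.29777e+01]
```

```bash

python3 steer.py '[[-0.315, 0, 0.03, 0, 1], [-0.63, 0, 0.075, 0, 1], [-0.94, 0, 0.135, 0, 1], [-1.25, 0, 0.205, 0, 1], [-1.25, 0, 0.205, 0, 1]]' >/dev/null
python3 -c "from h import *;tcp()"
python3 steer.py '[[-0.3, 0, 0.085, 0, 1], [-0.6, 0, 0.185, 0, 1], [-0.89, 0, 0.3, 0, 1], [-1.18, 0, 0.42, 0, 1], [-1.18, 0, 0.42, 0, 1]]' >/dev/null
python3 -c "from h import *;tcp();board('b4')"
```

```text
stand x -0.6 y 18.1 z 235.0 yaw 1.762 j6 -0.07 F [-4.5 -4.1 18.3] t 23.03 op 1.00
stand x -0.6 y -6.1 z 226.4 yaw 1.763 j6 -0.11 F [-5.4 -8.5 18. ] t 23.45 op 1.00
979 [[-97.0, 1.2, 94.1], [-14.7, 30.5, 161.5], [83.2, 62.6, 225.1]]
y = a x + b z + c: [-7.000000e-03 -4.675000e-01  1.061192e+02]
```

```bash

python3 steer.py '[[-0.55, 0, 0.29, 0, 1], [-1.075, 0, 0.625, 0, 1], [-1.56, 0, 1.01, 0, 1], [-2.01, 0, 1.435, 0, 1], [-2.01, 0, 1.435, 0, 1]]' >/dev/null
python3 -c "from h import *;tcp();board('b5')"
```

```text
stand x -0.5 y -46.4 z 195.1 yaw 1.762 j6 -0.18 F [ 1.7 -7.   6.4] t 23.92 op 1.00
88 [[-98.6, -57.8, 93.2], [-93.5, -22.6, 178.8], [41.2, 69.9, 214.4]]
y = a x + b z + c: [-1.900000e-03 -1.055600e+00  1.665921e+02]
```

```bash

python3 steer.py '[[-0.15, 0, 0.275, 0, 1], [-0.355, 0, 0.51, 0, 1], [-0.54, 0, 0.76, 0, 1], [-0.72, 0, 1, 0, 1], [-0.72, 0, 1, 0, 1]]' >/dev/null
python3 -c "from h import *;tcp();board('b6')"
```

```text
stand x -0.2 y -60.9 z 175.8 yaw 1.763 j6 -0.20 F [  0.3 -13.    6.5] t 24.38 op 1.00
83 [[-98.0, -57.5, 95.9], [-93.4, -30.6, 158.2], [35.5, 66.2, 179.9]]
y = a x + b z + c: [ 2.400000e-03 -1.487700e+00  2.075737e+02]
```

```bash

python3 steer.py '[[-0.15, 0, 0.275, 0, 1], [-0.295, 0, 0.545, 0, 1], [-0.425, 0, 0.825, 0, 1], [-0.55, 0, 1.11, 0, 1], [-0.55, 0, 1.11, 0, 1]]' >/dev/null
python3 -c "from h import *;tcp()"
python3 steer.py '[[-0.1, 0, 0.295, 0, 1], [-0.19, 0, 0.585, 0, 1], [-0.265, 0, 0.885, 0, 1], [-0.335, 0, 1.185, 0, 1], [-0.335, 0, 1.185, 0, 1]]' >/dev/null
python3 -c "from h import *;tcp();board('b7')"
```

```text
stand x -0.1 y -72.4 z 153.4 yaw 1.763 j6 -0.22 F [  0.6 -16.1   6.5] t 24.85 op 1.00
stand x -0.1 y -79.7 z 129.5 yaw 1.763 j6 -0.23 F [  0.3 -22.3   4. ] t 25.27 op 1.00
75 [[-98.2, -71.0, 92.0], [-93.1, -37.0, 118.7], [36.6, 70.3, 130.2]]
y = a x + b z + c: [ 3.100000e-03 -3.881100e+00  4.240686e+02]
```

```bash

python3 steer.py '[[-0.08, 0, 0.31, 0, 1], [-0.135, 0, 0.625, 0, 1], [-0.165, 0, 0.94, 0, 1], [-0.18, 0, 1.26, 0, 1], [-0.18, 0, 1.26, 0, 1]]' >/dev/null
python3 -c "from h import *;tcp()"
python3 steer.py '[[0, 0, 0.15, 0, 1], [0.005, 0, 0.3, 0, 1], [0.01, 0, 0.45, 0, 1], [0.01, 0, 0.55, 0, 1], [0.01, 0, 0.6, 0, 1]]' >/dev/null
python3 -c "from h import *;tcp()"
```

```text
stand x -0.0 y -83.2 z 103.9 yaw 1.763 j6 -0.24 F [  0.7 -22.6  -0.2] t 25.73 op 1.00
stand x 0.1 y -83.4 z 93.2 yaw 1.763 j6 -0.24 F [ -4.7 -26.9  15.5] t 26.15 op 1.00
```

The board is down and pressed home (TCP y = -83.4, the same as at home contact before). Retreat and inspect.

```bash

python3 steer.py '[[-0.1, 0, -0.075, 0, 1], [-0.2, 0, -0.1, 0, 1], [-0.4, 0, -0.1, 0, 1], [-1, 0, -0.1, 0, 1], [-2, 0, -0.5, 0, 1]]' >/dev/null
python3 steer.py '[[-0.25, 0, -2, 0, 1], [-0.25, 0, -4, 0, 1], [0.75, 0, -6, 0, 1], [2.5, 0, -7.75, 0, 1], [3.3, 0, -8.4, 0, 1]]' >/dev/null
python3 steer.py '[[0, 0, 0, 0, 1], [0, 0, 0, 0, 1], [0, 0, 0, 0, 1]]' >/dev/null
python3 - <<'E'
from h import *
tcp()
for n in ("wrist","scene","top"):
    c=cam(n);p,d=env.read_camera(n);np.savez(f"pics/{n}g.npz",p=p,d=d)
    v,u=np.where(d>0);P=c["o"]+ray(c,np.c_[u,v])*d[v,u][:,None];C=p[v,u].astype(int)
    Q=np.c_[(P[:,:2]-O)@EX,(P[:,:2]-O)@EY,P[:,2]]
    box=(abs(Q[:,0])<100)&(abs(Q[:,1])<95)&(Q[:,2]>80)&(Q[:,2]<125)
    hs=cv2.cvtColor(p,cv2.COLOR_RGB2HSV)[v,u]
    w=box&(hs[:,1]<60)&(hs[:,2]>100);q=Q[w];print(n,"white",w.sum(),"green",(box&(hs[:,0]>50)&(hs[:,0]<75)&(hs[:,1]>150)).sum())
    if len(q)>50:print(np.percentile(q,[1,50,99],axis=0).round(1).tolist(),"plane",np.linalg.lstsq(np.c_[q[:,:2],np.ones(len(q))],q[:,2],rcond=None)[0].round(4))
E
```

```text
stand x -1.2 y -54.1 z 269.8 yaw 1.763 j6 -0.19 F [ 0.1 -0.3  0.4] t 27.23 op 1.00
wrist white 33763 green 0
[[-90.6, -70.3, 97.9], [1.8, 9.5, 99.9], [94.8, 75.7, 101.6]] plane [-5.00000e-04 -5.00000e-04  9.98175e+01]
scene white 2289 green 78
[[-95.8, -72.3, 94.0], [-11.0, -2.6, 98.4], [91.4, 74.9, 102.0]] plane [ 1.00000e-04 -1.00000e-03  9.83341e+01]
top white 1919 green 0
[[-94.3, -16.5, 89.7], [4.0, 33.6, 98.7], [92.0, 76.7, 106.3]] plane [-3.90000e-03 -2.50000e-03  9.87291e+01]
```

```bash
python3 - <<'E'
from h import *
c=cam("wrist");p=np.load("pics/wristg.npz")["p"];hs=cv2.cvtColor(p,cv2.COLOR_RGB2HSV)
def px(x,y,z):
    w=np.r_[O+x*EX+y*EY,z]-c["o"];k=c["R"].T@w;return k[:2]/k[2]*c["f"]+c["c"]
for x in(-80,0,80):
    u,v=px(x,76,100).round().astype(int);print(x,v,[(r,hs[r,u].tolist()) for r in range(v-16,v+9,2)])
for x in(-105,105):
    pass
r=int(px(0,20,100)[1]);print("row",r,[(u,hs[r,u].tolist()) for s in(-1,1) for u in range(int(px(s*97,20,100)[0])-8,int(px(s*97,20,100)[0])+9,2)])
a,b=np.load("pics/top0.npz")["p"],np.load("pics/topg.npz")["p"]
df=(cv2.absdiff(a,b).max(2)>60).astype(np.uint8);k=[cv2.boundingRect(x) for x in cv2.findContours(df,0,1)[0] if cv2.contourArea(x)>15];print(k)
E
```

```text
-80 42 [(26, [13, 33, 177]), (28, [17, 113, 221]), (30, [17, 108, 222]), (32, [17, 105, 221]), (34, [16, 110, 220]), (36, [16, 111, 221]), (38, [16, 113, 194]), (40, [15, 127, 122]), (42, [13, 11, 200]), (44, [165, 5, 223]), (46, [173, 5, 224]), (48, [173, 5, 221]), (50, [173, 5, 222])]
0 42 [(26, [11, 25, 197]), (28, [12, 25, 200]), (30, [12, 26, 198]), (32, [15, 26, 197]), (34, [10, 27, 199]), (36, [8, 21, 184]), (38, [156, 14, 179]), (40, [153, 17, 184]), (42, [0, 11, 213]), (44, [160, 3, 224]), (46, [10, 7, 217]), (48, [0, 2, 221]), (50, [173, 5, 222])]
80 42 [(26, [16, 24, 181]), (28, [17, 111, 223]), (30, [17, 110, 207]), (32, [17, 105, 221]), (34, [17, 108, 221]), (36, [16, 112, 220]), (38, [15, 118, 199]), (40, [15, 119, 129]), (42, [12, 13, 202]), (44, [160, 3, 222]), (46, [170, 7, 215]), (48, [165, 5, 221]), (50, [170, 7, 221])]
row 108 [(167, [15, 113, 212]), (169, [15, 116, 209]), (171, [15, 113, 204]), (173, [15, 119, 189]), (175, [15, 110, 125]), (177, [13, 125, 106]), (179, [13, 132, 145]), (181, [13, 31, 187]), (183, [8, 5, 222]), (380, [173, 5, 224]), (382, [170, 3, 222]), (384, [173, 5, 223]), (386, [13, 10, 224]), (388, [13, 32, 143]), (390, [15, 121, 118]), (392, [15, 116, 209]), (394, [16, 111, 223]), (396, [15, 114, 219])]
[(328, 397, 61, 23), (290, 375, 107, 45), (83, 346, 10, 17), (92, 310, 10, 78), (184, 293, 128, 41), (277, 179, 220, 160)]
```

The board is flat, white up, with a thin dark line (~1-2 mm) at both stops. I'll give it one gentle square push home to be sure.

The manual's scale: shifts go in units of 20 mm and turns go in units of 0.25 rad. Converting my numbers, 95 mm is 4.75, -51 mm is -2.55.

```bash

python3 steer.py '[[-1.5, 0, 1, 0, 1], [-2.55, 0, 2.75, 0, 1], [-2.55, 0, 4.75, 0, 1], [-2.55, 0, 6.75, 0, 1], [-2.55, 0, 8.25, 0, 1]]' >/dev/null
python3 steer.py '[[0, 0, 0.3, 0, 1], [0, 0, 0.55, 0, 1], [0.3, 0, 0.55, 0, 1], [0.6, 0, 0.55, 0, 1], [0.8, 0, 0.55, 0, 1]]' >/dev/null; python3 -c "from h import *;tcp()"
for i in 1 2 3 ; do python3 steer.py '[[0.075, 0, 0, 0, 1], [0.1, 0, 0, 0, 1], [0.1, 0, 0, 0, 1]]' >/dev/null; python3 -c "from h import *;tcp()"; done
```

```text
stand x -0.2 y -88.0 z 96.6 yaw 1.763 j6 -0.25 F [ 0.1  0.6 -0.3] t 28.22 op 1.00
stand x -0.6 y -86.3 z 95.6 yaw 1.763 j6 -0.25 F [ 1.4  0.3 -0.2] t 28.47 op 1.00
stand x -0.9 y -84.6 z 94.9 yaw 1.763 j6 -0.24 F [-0.8  0.5 -0.5] t 28.72 op 1.00
stand x -0.8 y -83.8 z 94.9 yaw 1.763 j6 -0.24 F [-1.6 -9.   1. ] t 28.97 op 1.00
```

```bash

python3 steer.py '[[0.05, 0, 0, 0, 1], [0.1, 0, 0, 0, 1], [0.1, 0, 0, 0, 1]]' >/dev/null; python3 -c "from h import *;tcp()"
python3 steer.py '[[-0.1, 0, 0, 0, 1], [-0.25, 0, 0, 0, 1], [-0.5, 0, 0, 0, 1], [-1.5, 0, 0, 0, 1], [-2.5, 0, -1, 0, 1]]' >/dev/null
python3 steer.py '[[-1, 0, -2, 0, 1], [-1, 0, -4, 0, 1], [-1, 0, -6, 0, 1], [-2, 0, -7.5, 0, 1], [-3, 0, -8, 0, 1]]' >/dev/null
python3 steer.py '[[-2, 0, 0, 0, 1], [-4, 0, 0, 0, 1], [-6, 0, 0, 0, 1], [-6, 0, 0, 0, 1]]' >/dev/null
python3 - <<'E'
from h import *
tcp();a=np.load("pics/top0.npz")["p"];b,_=env.read_camera("top")
df=(cv2.absdiff(a,b).max(2)>60).astype(np.uint8);df[300:]=0;print([cv2.boundingRect(x) for x in cv2.findContours(df,0,1)[0] if cv2.contourArea(x)>10])
for n,x,y in(("jar",301,168),("bottle",345,175),("cutter",377,170),("shaker",194,236)):
    t=a[y-14:y+15,x-14:x+15];r=cv2.matchTemplate(b[y-24:y+25,x-24:x+25],t,cv2.TM_CCOEFF_NORMED);print(n,cv2.minMaxLoc(r)[1],np.subtract(cv2.minMaxLoc(r)[3],10))
c=cam("top");h=cv2.cvtColor(b,cv2.COLOR_RGB2HSV);print((green(b)[190:280,270:350]).sum())
E
```

```text
stand x -0.7 y -83.4 z 94.9 yaw 1.763 j6 -0.24 F [ -1.9 -21.2  -0.3] t 29.22 op 1.00
stand x -1.7 y -316.6 z 274.1 yaw 1.759 j6 -0.59 F [ 0.8 -0.7  0.7] t 30.38 op 1.00
[(243, 293, 25, 7), (321, 285, 46, 15), (342, 201, 14, 60), (277, 198, 64, 72), (503, 193, 18, 13), (393, 154, 140, 146)]
jar 0.9994626045227051 [0 0]
bottle 0.9996904134750366 [0 0]
cutter 0.999678373336792 [0 0]
shaker 0.9996020197868347 [0 0]
0
```

```bash
python3 -c "from cell import env;print(env.job_done())"
```

```text
the job is handed in; nothing more can be done
None
```

The board is back in its stand, white face up and green face down. It lies flat between the side lips and is pushed home against the back stops. The jar, bottle, cutter and shaker haven't moved, and I handed the job in at about 30 s.

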